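# Set the reactor plate to twenty degrees on its spacer stack

## Task

Set the tilting plate that carries the reactor chip to 20 degrees: lift it by its pull bar, stand the middle-height one of the three metal spacer stacks flat on the base, square and centred beneath where the plate's roller comes down, and lower the plate until the roller rests on the stack. Then turn the black lock knob clockwise to its stop, and leave the other two stacks where they are.

Things in the scene. Friction and masses are not known exactly. Their poses are not given: they have to be found in the camera images.
- stand: Fixed sine-plate stand. Origin on the table; x runs from the plate's free edge (which faces the robot's right) to the hinge, y to the lock knob (towards the robot), z up. Base slab, top 16 mm above the table, x -90 to +115 mm, y +-65. Hinge cheeks 50 mm high at x +95, y +-58. A clamp block, 64 x 64 mm, top 45 mm high, at x +45, y +101, carries the lock knob
- hinge (a point): Middle of the hinge axis, which runs along the stand's y; 90 mm from the stand's origin along x, 28 mm above the table. The plate (free edge 148 mm from the axis, 96 mm wide, 12 mm thick, underside 5 mm above the line from hinge axis to roller axis) turns on it. The plate carries a glass chip in a black frame, 9 mm high
- plate (a joint): Angle of the tilting plate, rad: 0 flat, stop at 0.72, 0.350 (20 degrees) with the roller on the 48 mm stack. Stiff hinge: it stays where it is left (some 7 to 9 N up at the bar raises it, 1 to 5 N down lowers it). Raised, it overhangs the seat: the stack must come in along the stand's +x, the gripper leaning back to -x by some 35 degrees
- bar (a point): Middle of the plate's steel pull bar: round, 10 mm thick, along the stand's y, 84 mm long between two arms to the plate's free edge. 190 mm from the hinge axis, 14 mm above the line hinge to roller axis, 42 mm clear of the plate's edge; 42 mm above the table with the plate flat. Axes are the plate's: x towards the hinge, z out of its top face. The bar can turn in a grip
- roller (a point): Middle of the axis of the steel roller (24 mm diameter, 92 mm long, along y) under the plate's free edge, 140 mm from the hinge axis. Its underside lies on the base when the plate is flat; its axis rises above that height by 140 mm x sin(plate angle)
- seat (a point): Point on the top face of the base, on the stand's centre line 41.5 mm from its origin on the -x side (131.5 mm from the hinge axis): straight below the roller when the plate stands at 20 degrees. The stack's foot belongs here. Its axes are the stand's
- stack_mid: The stack to use: spacer stack of bright metal, 70 x 40 x 48 mm high (x, y, z), loose, 0.27 to 0.4 kg. Origin: centre of its underside, x along the 70 mm side. Either end may face the hinge; its 70 mm side goes along the stand's x
- stack_low: Like it but 32 mm high. To be left alone
- stack_high: Like it but 64 mm high. To be left alone
- lock (a joint): Lock knob angle, rad: near 0 unlocked, grows clockwise seen from above, stop at 1.4 (locked). Stays where left
- lock_grip (a point): Point to grip on the lock knob: on its upright axis, at x +45, y +100 mm from the stand's origin, 82 mm above the table. The knob's grip is a black bar 46 mm long (along the point's x, which turns with the knob), 14 mm thick (y), 32 mm high with its top 7 mm above this point, on a round foot. Grip it across, from straight above
Mind the look-alikes: they are no part of the job. Leave any red or yellow look-alike of the stack_mid alone.

How it is judged (in metres and radians):
On the way, in this order (a step that is already met when the one before it is completed fails the run):
1. the plate is raised well clear (above 30 degrees) (value of joint plate above 0.52 rad), for 0.2 s.
2. the 48 mm stack stands on the base at the seat while the plate is still raised above 24 degrees (value of joint plate above 0.42 rad and x of stack_mid in the frame of seat between -0.02 and 0.02 m and y of stack_mid in the frame of seat between -0.012 and 0.012 m and z of stack_mid in the frame of seat between -0.003 and 0.003 m and angle between stack_mid's own z axis and vertical below 0.05 rad and angle between the x axis of stack_mid and the x axis of stand, either way round below 0.175 rad), for 0.2 s.
3. the roller has been lowered onto the stack, with the lock knob still open (value of joint plate between 0.335 and 0.365 rad and value of joint lock below 0.8 rad and x of stack_mid in the frame of seat between -0.02 and 0.02 m and y of stack_mid in the frame of seat between -0.012 and 0.012 m and z of stack_mid in the frame of seat between -0.003 and 0.003 m and angle between stack_mid's own z axis and vertical below 0.05 rad and angle between the x axis of stack_mid and the x axis of stand, either way round below 0.175 rad), for 0.2 s.
4. the lock knob is turned to its stop (value of joint lock above 1.2 rad), for 0.2 s.
At the end, for the whole second after the job is handed in: The plate rests at 20 degrees (0.350 rad, within 0.015 rad); the 48 mm stack stands flat on the base at the seat (within 20 mm along the stand's x, 12 mm across, 10 degrees of square, at rest) and the lock knob is past 1.2 rad (value of joint plate between 0.335 and 0.365 rad and value of joint lock above 1.2 rad and x of stack_mid in the frame of seat between -0.02 and 0.02 m and y of stack_mid in the frame of seat between -0.012 and 0.012 m and z of stack_mid in the frame of seat between -0.003 and 0.003 m and angle between stack_mid's own z axis and vertical below 0.05 rad and angle between the x axis of stack_mid and the x axis of stand, either way round below 0.175 rad and linear speed of stack_mid below 0.01 m/s); the robot touches nothing.
It fails at once if one of the other two stacks is shifted by more than 15 mm (distance of any of stack_low, stack_high from where it was at the start of the episode above 0.015 m).
It also fails if it takes over 72 s, if anything falls off the work surface, if the arm or the gripper's body presses on something with over 40 N, if the wrist force passes 120 N, or if a joint passes its speed limit or range.

## Robot

A 6-joint arm with a two-finger parallel gripper is mounted at the origin on the work surface. World frame = base frame: x ahead of the robot, y to its left, z up, the work surface at z = 0. Lengths are in m, angles in degrees, forces in N, time in s.
With the tool pointing down it reaches from about 0.275 to 0.975 m from the base axis. Payload 8.4 kg.
Tool frame: the origin (TCP) lies midway between the tips of the shut fingers; the grasp point (between the pads) lies 19 mm behind it; z points along the fingers, y is the line along which they close (so a half turn about z gives the same grasp; the last joint's range is limited). The gripper opens to 92 mm and grips with 3 to 60 N. Pads are 20 mm wide; open, the fingers measure 128 mm over their backs; the gripper's body (75 mm by 189 mm) begins 69 mm behind the grasp point.
Start: joints at [72.456, 20.225, 93.587, -0, 66.188, -0.138], TCP at [0.187, 0.596, 0.215] pointing down, gripper open.
Joint ranges: [-150.9, 150.9], [-52.94, 120.26], [3.33, 152.33], [-74.26, 254.26], [0, 154.13], [-172.89, 172.89]. Speed limits (degrees/s): [127.2, 127.2, 159.86, 180, 180, 180].

## Interface

Orientations are given as [roll, pitch, yaw] about the fixed x, y, z axes, in that order (R = Rz(yaw) Ry(pitch) Rx(roll)).
In Python, from workcell import ctrl gives the robot as it stands.
- The arm moves only by the tool carry_out, never from a script. Its arguments are lists of equal length, an entry for each row: "xyz": the shift along the tool's x, y, z in mm, a list of three; "rot": the turn, a rotation vector about the tool's x, y, z in rad, a list of three; "fingers": the opening, from -1 (shut) to 1 (fully open). A call has 1 to 5 rows; each row shifts and turns the commanded pose from where the row before left it, along the tool's axes as they then stand; what a row does not reach is not made up. A row lasts 1/10 s, in which the tool goes at most 50 mm and 8.59 degrees, less where a joint would pass 70% of its speed; a pose out of reach is approached as far as the arm can. A call with a gripper value outside its range is refused whole. The fingers move at their own pace and stop on an object; "grip_force" is the grip in N (left out, the last holds). Time passes only in rows, so rows that do not move let the fingers close. It gives the time, the measured TCP pose, the force, the opening and the grip force at its end, in the units of the state.
- ctrl.sense(): the state, without advancing time (a new reading comes with each control period).
- ctrl.snapshot(name): name is "scene" or "top" or "wrist"; returns a dict with "pixels" (420x560x3 uint8, red, green, blue), "K" (3x3 intrinsics, pixels), "k1" (the pictures are not rectified: a ray, as slopes to the right and down, at radius r is drawn at 1 + k1 r^2 times it, then the intrinsics apply), "R" (3x3) and "t" (3): a world point X has camera coordinates R X + t; the wrist camera has in their place "mount" (4x4, takes a point from camera to tool coordinates, whose origin is the TCP and whose axes are the flange's). Camera axes: x right, y down, z forward; pixel columns grow to the right and rows downward; lengths in m; the calibration is good to about 2 mm. A picture is of the moment at which its call begins: read the wrist's pose just before it. There is no depth.
- ctrl.hand_in(): hands the job in; it is judged then, once.
The state is a dict: "t": time; "joint_pos": joint angles; "dq": joint speeds; "joint_torque": joint torques, N m; "eef_pos": TCP position; "ee_rot": TCP orientation; "wrist_force": force on the tool from outside, world axes, zero at the start; "ft_torque": the same for the moment, N m; "finger_gap": finger opening in m; "grip_force": force on a finger pad.
Only numpy, scipy, OpenCV 4.12 (cv2) and the standard library are available. Lean on these libraries where they do the work, as an engineer would, in place of code of your own. Each camera call takes 0.05 s, during which the arm holds its last target. There are 200 camera calls.

## Working session

There is one attempt and no reset: what is moved stays moved. The work goes in short steps, Python scripts to look and compute and a tool call to move; the robot and the scene stay as the last step left them, time stands still between calls to the robot, and variables do not carry over. Pictures are saved under pics/ and viewed, at most 10 in all, crops included, and the job is handed in when it is done.

Besides the shell and the picture viewer there is one more tool, called as name(argument=value, ...) on one line, values as JSON. carry_out: Moves the arm, as the interface text tells. Its arguments: {"type":"object","properties":{"xyz":{"type":"array","items":{"type":"array","items":{"type":"number"}}},"rot":{"type":"array","items":{"type":"array","items":{"type":"number"}}},"fingers":{"type":"array","items":{"type":"number"}},"grip_force":{"type":"number"}},"required":["xyz","rot","fingers"]}

```bash
mkdir -p pics; ls
python3 - <<'E'
from workcell import ctrl
import cv2,pickle
for n in ("scene","top"):
    s=ctrl.snapshot(n); pickle.dump(s,open(n+".pkl","wb")); cv2.imwrite(f"pics/{n}0.png",s["pixels"][:,:,::-1])
    print(n,s["K"],s["k1"],s["R"],s["t"])
print(ctrl.sense())
E
```

```text
pics
scene [[485.73495881   0.         276.42302643]
 [  0.         485.73495881 214.7613382 ]
 [  0.           0.           1.        ]] 0.04808417786837174 [[-0.81970945  0.57277792 -0.0013704 ]
 [ 0.42015054  0.599653   -0.68109456]
 [-0.38929416 -0.55887542 -0.73219418]] [ 0.55256675 -0.199515    1.25113359]
top [[533.62086398   0.         284.24361101]
 [  0.         533.62086398 205.52239777]
 [  0.           0.           1.        ]] 0.025519326288439732 [[ 0.05954463 -0.99821225  0.00517156]
 [-0.97400759 -0.05923349 -0.2186335 ]
 [ 0.21854896  0.00798131 -0.97579334]] [-0.07782217  0.65005916  1.24160264]
{'t': 0.1, 'joint_pos': array([ 7.24589661e+01,  2.02590411e+01,  9.36250043e+01, -1.68887756e-03,
        6.61889838e+01, -1.38288446e-01]), 'dq': array([ 0.01165783, -0.01224681, -0.08486882,  0.05225685, -0.04804836,
       -0.03288938]), 'joint_torque': array([-1.19782297e-03, -5.94899583e+01, -3.34927869e+01,  6.97696977e-02,
        1.84322451e-02, -7.18215597e-05]), 'eef_pos': array([0.18680853, 0.59594956, 0.21393166]), 'ee_rot': array([-1.79926967e+02,  1.36798678e-03,  1.62597938e+02]), 'wrist_force': array([ 0.29176908, -0.5487654 , -0.34468914]), 'ft_torque': array([-0.03636446,  0.02447772,  0.0199952 ]), 'grip_force': 0.0, 'finger_gap': 0.09187429643769406}
```

View pics/scene0.png

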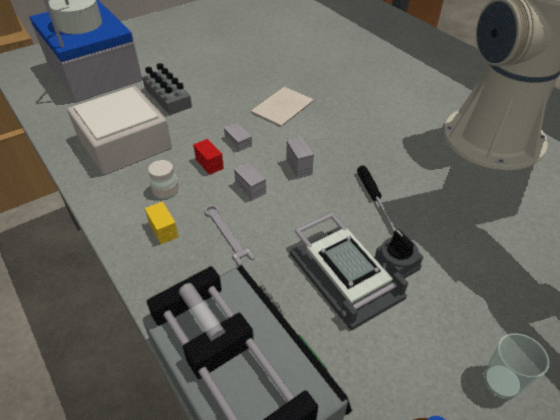

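View pics/top0.png

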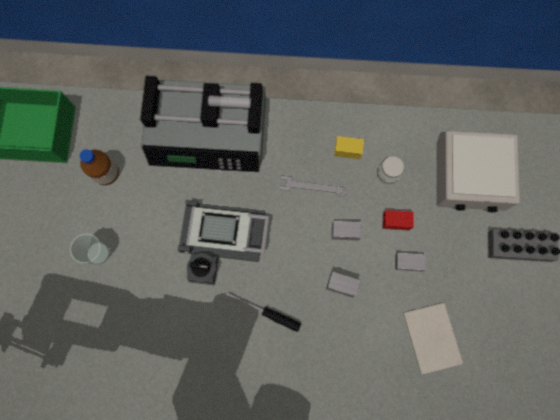

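The stand is at top (225,232), with its pull bar on the right at (265,232) and the knob at (202,266). The grey stacks are at top (347,230), (344,283) and (411,261), which match scene (250,180), (300,157) and (238,136). I'll zoom in on both views.

```bash
cat > h.py <<'E'
import numpy as np,cv2,pickle
from scipy.spatial.transform import Rotation as Ro
def load(n): return pickle.load(open(n+".pkl","rb"))
def ray(s,uv):
    "origin, unit direction (world) of pixel; inverts the radial model"
    K=s["K"];d=np.array([(uv[0]-K[0,2])/K[0,0],(uv[1]-K[1,2])/K[1,1]]);p=d.copy()
    for _ in range(20): p=d/(1+s["k1"]*(p@p))
    R,t=s["R"],s["t"];v=R.T@np.r_[p,1];return -R.T@t,v/np.linalg.norm(v)
def plane(s,uv,z):
    o,v=ray(s,uv);return o+v*(z-o[2])/v[2]
def tri(*a):
    A=0;b=0
    for s,uv in a:
        o,v=ray(s,uv);P=np.eye(3)-np.outer(v,v);A=A+P;b=b+P@o
    X=np.linalg.solve(A,b);return X,[np.linalg.norm(np.cross(X-ray(s,uv)[0],ray(s,uv)[1])) for s,uv in a]
def proj(s,X):
    c=s["R"]@X+s["t"];p=c[:2]/c[2];p=p*(1+s["k1"]*(p@p));return s["K"][[0,1],[0,1]]*p+s["K"][:2,2]
E
python3 - <<'E'
from h import *
t=load("top")["pixels"][:,:,::-1];s=load("scene")["pixels"][:,:,::-1]
def crop(im,x0,y0,w,h,W): return cv2.convertScaleAbs(cv2.resize(im[y0:y0+h,x0:x0+w],(W,W*h//w),interpolation=cv2.INTER_CUBIC),alpha=1.6)
a=np.hstack([crop(t,170,190,130,100,390),crop(t,320,205,130,100,390)])
b=np.hstack([crop(s,280,200,150,130,390),crop(s,210,110,120,104,390)])
print(a.shape,b.shape);h=min(300,b.shape[0])
cv2.imwrite("pics/z1.png",np.vstack([a[:280],b[:300] if 0 else cv2.resize(b,(780,310))]))
E
```

```text
(300, 780, 3) (338, 780, 3)
```

View pics/z1.png

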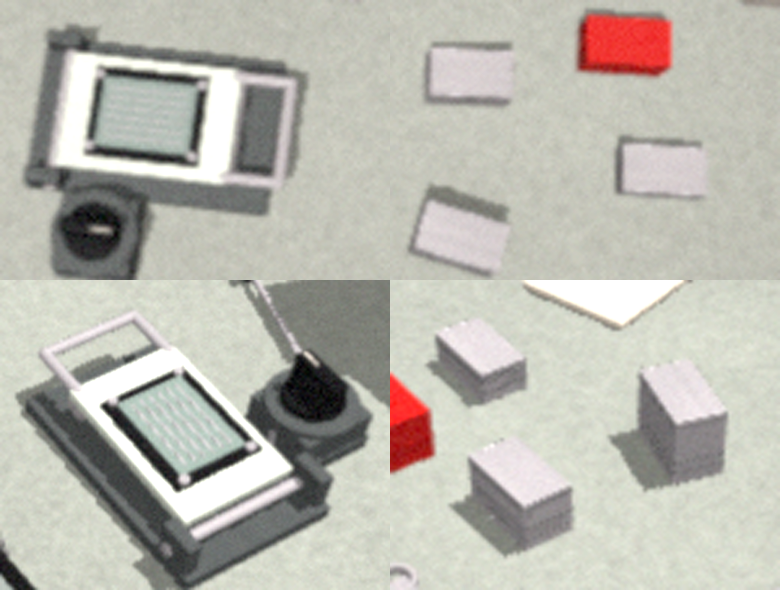

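Crop scales are known, so I'll triangulate. The stack at top (347,230) looks mid-height in the scene view.

Run:
```python
from h import *
np.set_printoptions(precision=4,suppress=True)
T,S=load("top"),load("scene")
tl=lambda x,y:(170+x/3,190+y/3); tr=lambda x,y:(320+(x-390)/3,205+y/3)
sl=lambda x,y:(280+x/2.6,200+(y-280)/2.385); sr=lambda x,y:(210+(x-390)/3.25,110+(y-280)/2.98)
for n,a,b in [("A",tr(470,74),sr(520,473)),("low",tr(664,168),sr(480,345)),("high",tr(463,236),sr(683,390)),("bar",tl(287,133),sl(89,335)),
 ("bar far",tl(291,80),sl(43,352)),("bar near",tl(282,187),sl(135,317)),("knobtop",tl(92,230),sl(310,360))]: print(n,*tri((T,a),(S,b)))
print("red",[plane(T,tr(*p),.048) for p in[(580,45),(670,45)]])
# contour of each stack's top in the top view
im=cv2.cvtColor(T["pixels"],cv2.COLOR_RGB2GRAY)
hsv=cv2.cvtColor(T["pixels"],cv2.COLOR_RGB2HSV); lab=cv2.cvtColor(T["pixels"],cv2.COLOR_RGB2LAB)
m=cv2.inRange(lab,(100,129,0),(255,160,140)); cv2.imwrite("pics/m.png",m)
c,_=cv2.findContours(m,cv2.RETR_EXTERNAL,cv2.CHAIN_APPROX_NONE)
for k in c:
    r=cv2.minAreaRect(k)
    if 200<r[1][0]*r[1][1]<1500:
        z=.048;P=[plane(T,q,z) for q in cv2.boxPoints(r)]
        e=P[1]-P[0];f=P[2]-P[1];l=e if np.linalg.norm(e)>np.linalg.norm(f) else f
        print(r[0],np.linalg.norm(e),np.linalg.norm(f),"yaw",np.degrees(np.arctan2(l[1],l[0])),np.mean(P,0))
```

```text
A [ 0.6084 -0.1977  0.0406] [np.float64(6.824306013252878e-05), np.float64(6.824306013255416e-05)]
low [ 0.5409 -0.3616  0.0284] [np.float64(0.000714233237073961), np.float64(0.0007142332370740737)]
high [ 0.4722 -0.1937  0.0599] [np.float64(0.0007849829337998694), np.float64(0.0007849829337998741)]
bar [0.5833 0.0036 0.0454] [np.float64(0.00046984250302950595), np.float64(0.0004698425030293906)]
bar far [0.6272 0.0028 0.0513] [np.float64(8.496204010100083e-05), np.float64(8.49620401009516e-05)]
bar near [0.5384 0.0052 0.0418] [np.float64(0.0009442420686800025), np.float64(0.0009442420686800232)]
knobtop [0.492  0.1473 0.0877] [np.float64(0.0033041281373025863), np.float64(0.0033041281373025586)]
red [array([ 0.637 , -0.2872,  0.048 ]), array([ 0.6416, -0.3618,  0.048 ])]
(343.2643127441406, 283.4012756347656) 0.04320741008916142 0.07218372800162094 yaw -102.9514174008788 [ 0.4743 -0.193   0.048 ]
(411.0, 261.0) 0.06875446200012592 0.04421487955728404 yaw -86.48601757518044 [ 0.5389 -0.3567  0.048 ]
(347.0, 228.5) 0.06981929567479161 0.04289429123944441 yaw -86.51879137833859 [ 0.610
[... 336 characters left out ...]
.17319219702480862 yaw -93.90434315915303 [ 0.7138 -0.1083  0.048 ]
(392.0407409667969, 167.87124633789062) 0.04393304664980221 0.0512441544992021 yaw -120.0790972720863 [ 0.7739 -0.3067  0.048 ]
(176.99847412109375, 118.0276870727539) 0.014213534508877029 0.11496761461244333 yaw -89.745080623598 [0.8745 0.2534 0.048 ]
(228.5620880126953, 101.25517272949219) 0.025784061066072915 0.10859357549386056 yaw -91.48773955101811 [0.9294 0.1238 0.048 ]
(179.99899291992188, 88.01606750488281) 0.013360569381548379 0.11621380855371877 yaw -90.28398762147904 [0.9584 0.254  0.048 ]
(131.33963012695312, 57.188682556152344) 0.03838023693803027 0.06736703177882947 yaw -158.975722675004 [1.0379 0.3915 0.048 ]
```

Stack A has its top at about 0.041–0.048 m, between the low one at 0.028 and the high one at 0.060, so A is the middle stack. The stand yaw is about 86.5°, and the knob and bar positions agree with it to within 7 mm. I'll move above the stand and look from closer.

carry_out(xyz=[[-36,-27,-8],[-36,-27,-8],[-36,-27,-8],[-36,-27,-8],[-36,-27,-8]], rot=[[0,0,0],[0,0,0],[0,0,0],[0,0,0],[0,0,0]], fingers=[1,1,1,1,1])

```text
t: 0.6
eef_pos: [0.3189, 0.412, 0.2546]
ee_rot: [-180.0, -0.0, 162.6]
wrist_force: [0.3, 0.9, 0.6]
finger_gap: 0.0919
grip_force: 0.0
```

carry_out(xyz=[[-36,-27,-8],[-36,-27,-8],[-36,-27,-8],[-36,-27,-8],[-36,-27,-8]], rot=[[0,0,0],[0,0,0],[0,0,0],[0,0,0],[0,0,0]], fingers=[1,1,1,1,1])

```text
t: 1.1
eef_pos: [0.4503, 0.2293, 0.2948]
ee_rot: [-180.0, -0.0, 162.6]
wrist_force: [-0.1, -0.1, -0.1]
finger_gap: 0.0922
grip_force: 0.0
```

carry_out(xyz=[[-36,-27,-8],[-36,-27,-8],[-36,-27,-8],[-36,-27,-8],[-36,-27,-8]], rot=[[0,0,0],[0,0,0],[0,0,0],[0,0,-0.12],[0,0,-0.12]], fingers=[1,1,1,1,1])

```text
t: 1.6
eef_pos: [0.5857, 0.0498, 0.3347]
ee_rot: [-180.0, -0.0, 176.6]
wrist_force: [1.0, 0.7, 0.8]
finger_gap: 0.092
grip_force: 0.0
```

```bash
cat >> h.py <<'E'
def wrist(tag):
    "wrist picture with world extrinsics"
    from workcell import ctrl
    q=ctrl.sense();s=ctrl.snapshot("wrist")
    M=np.eye(4);M[:3,:3]=Ro.from_euler("xyz",q["ee_rot"],degrees=True).as_matrix();M[:3,3]=q["eef_pos"]
    W=np.linalg.inv(M@s["mount"]);s["R"],s["t"]=W[:3,:3],W[:3,3]
    pickle.dump(s,open(tag+".pkl","wb"));cv2.imwrite(f"pics/{tag}.png",s["pixels"][:,:,::-1]);return s,q
E
python3 -c "
from h import *
s,q=wrist('w1');print(s['mount'],q['eef_pos'],q['dq'].max())"
```

```text
[[-1.56134546e-04 -9.55137174e-01 -2.96163728e-01  8.51618317e-02]
 [ 9.99999974e-01 -1.98351312e-04  1.12499156e-04  5.53021702e-04]
 [-1.66196590e-04 -2.96163703e-01  9.55137180e-01 -1.69786835e-01]
 [ 0.00000000e+00  0.00000000e+00  0.00000000e+00  1.00000000e+00]] [0.5856692  0.04982508 0.33474473] 23.558932829963638
```

View pics/w1.png

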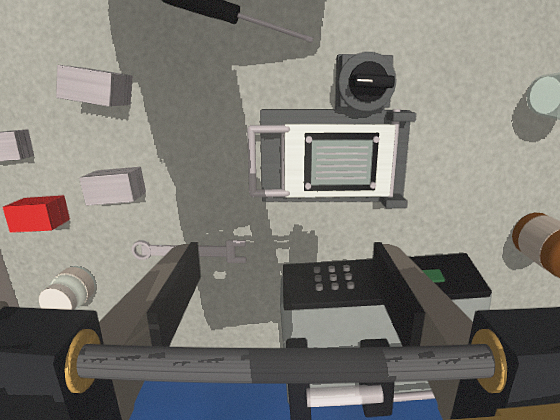

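The view shows the plate with its pull bar at about (253,161), the knob bar at (372,81) and stack A at (112,187). The arm was still settling, so I'll snap again and measure with masks.

Run:
```python
from h import *
np.set_printoptions(precision=4,suppress=True)
s,q=wrist('w2');print(q['eef_pos'],abs(q['dq']).max())
im=s["pixels"];hsv=cv2.cvtColor(im,cv2.COLOR_RGB2HSV)
def rect(m,box,z,n):
    M=np.zeros_like(m);x0,y0,x1,y1=box;M[y0:y1,x0:x1]=m[y0:y1,x0:x1]
    k=max(cv2.findContours(M,cv2.RETR_EXTERNAL,cv2.CHAIN_APPROX_NONE)[0],key=cv2.contourArea)
    b=cv2.boxPoints(cv2.minAreaRect(k));P=np.array([plane(s,p,z) for p in b]);e,f=P[1]-P[0],P[2]-P[1]
    if np.linalg.norm(e)<np.linalg.norm(f):e,f=f,e
    print(n,b.round(1).tolist(),"size",np.linalg.norm(e),np.linalg.norm(f),"yaw",np.degrees(np.arctan2(e[1],e[0]))%180,"mid",P.mean(0))
g=im.min(2)
white=((g>205)*255).astype(np.uint8)
rect(white,(240,90,430,230),.045,"white")
dark=((im.max(2)<60)*255).astype(np.uint8)
rect(dark,(295,125,390,200),.054,"chip")
lab=cv2.cvtColor(im,cv2.COLOR_RGB2LAB)
print("A lab",lab[185,105],"ground",lab[260,100],"side",lab[185,140],"bar",lab[160,252],"top line",lab[81,372],im[81,372])
big=cv2.convertScaleAbs(cv2.resize(im[50:210,70:400,::-1],(800,388),interpolation=cv2.INTER_CUBIC),alpha=1.0)
cv2.imwrite("pics/w2z.png",big)
```

```text
[0.5902 0.0455 0.3357] 21.03383438605339
white [[289.0, 120.0], [398.0, 120.0], [398.0, 191.0], [289.0, 191.0]] size 0.13943589971012402 0.09462247311486761 yaw 87.47080500190194 mid [0.5892 0.1219 0.045 ]
chip [[308.0, 128.0], [382.0, 128.0], [382.0, 179.0], [308.0, 179.0]] size 0.09328187257786871 0.06617666582835104 yaw 87.4452791756649 mid [0.5845 0.1222 0.054 ]
A lab [188 132 130] ground [177 125 135] side [117 130 131] bar [107 131 130] top line [ 23 126 131] [23 27 21]
```

View pics/w2z.png

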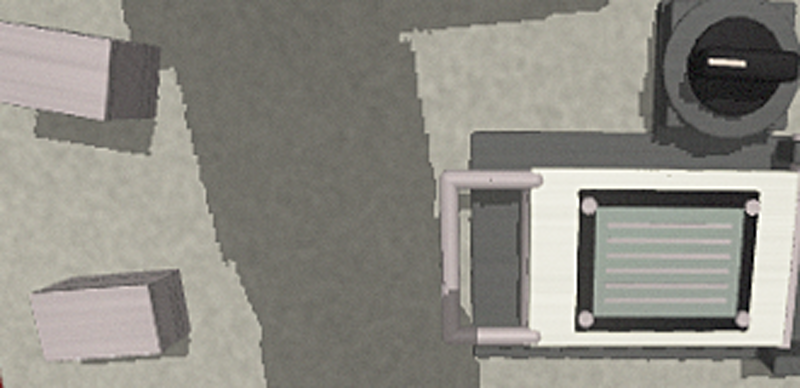

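The arm is still settling, so I'll let it rest and then measure.

carry_out(xyz=[[0,0,0],[0,0,0],[0,0,0]], rot=[[0,0,0],[0,0,0],[0,0,0]], fingers=[1,1,1])

```text
t: 2.0
eef_pos: [0.5844, 0.0528, 0.3343]
ee_rot: [180.0, -0.0, 176.4]
wrist_force: [0.5, 0.1, 1.0]
finger_gap: 0.0918
grip_force: 0.0
```

Run:
```python
from h import *
np.set_printoptions(precision=4,suppress=True)
s,q=wrist('w3');print(q['eef_pos'],q["ee_rot"],abs(q['dq']).max())
im=s["pixels"];lab=cv2.cvtColor(im,cv2.COLOR_RGB2LAB)
def rect(m,box,z,n):
    M=np.zeros_like(m);x0,y0,x1,y1=box;M[y0:y1,x0:x1]=m[y0:y1,x0:x1]
    k=max(cv2.findContours(M,cv2.RETR_EXTERNAL,cv2.CHAIN_APPROX_NONE)[0],key=cv2.contourArea)
    b=cv2.boxPoints(cv2.minAreaRect(k));P=np.array([plane(s,p,z) for p in b]);e,f=P[1]-P[0],P[2]-P[1]
    if np.linalg.norm(e)<np.linalg.norm(f):e,f=f,e
    print(n,b.round(1).tolist(),"size",np.linalg.norm(e),np.linalg.norm(f),"yaw",np.degrees(np.arctan2(e[1],e[0]))%180,"mid",P.mean(0))
white=((im.min(2)>205)*255).astype(np.uint8); rect(white,(240,90,430,230),.045,"white")
dark=((im.max(2)<60)*255).astype(np.uint8); rect(dark,(295,110,395,200),.054,"chip")
metal=cv2.inRange(lab,(150,129,0),(215,160,134))
metal=cv2.morphologyEx(metal,cv2.MORPH_OPEN,np.ones((3,3)))
rect(metal,(70,140,165,215),.048,"A"); rect(metal,(40,40,140,120),.064,"high")
rect(cv2.inRange(lab,(95,128,0),(215,160,134)),(240,100,265,205),.042,"bar?")
rect(((im.min(2)>150)*255).astype(np.uint8)&0xff,(355,60,390,95),.089,"knob line")
```

```text
[0.5844 0.0528 0.3343] [179.9926  -0.0394 176.3721] 0.38590209476333803
white [[283.0, 126.0], [392.0, 126.0], [392.0, 197.0], [283.0, 197.0]] size 0.13962584239676007 0.09509175061596714 yaw 86.67680067246324 mid [0.5904 0.1219 0.045 ]
chip [[303.0, 134.0], [376.0, 134.0], [376.0, 140.0], [303.0, 140.0]] size 0.09214941583926997 0.007565381083144966 yaw 86.65364631243699 mid [0.5562 0.1237 0.054 ]
A [[77.5999984741211, 179.0], [128.0, 174.60000610351562], [130.5, 202.6999969482422], [80.0999984741211, 207.1999969482422]] size 0.07226805565854034 0.0392984091803338 yaw 90.81739614813576 mid [ 0.608  -0.1957  0.048 ]
high [[50.20000076293945, 99.4000015258789], [55.20000076293945, 66.69999694824219], [110.80000305175781, 75.0999984741211], [105.9000015258789, 107.80000305175781]] size 0.07134963356497205 0.04063708277921233 yaw 76.13313242135415 mid [ 0.472  -0.1908  0.064 ]
bar? [[240.0, 124.0], [264.0, 124.0], [264.0, 202.0], [240.0, 202.0]] size 0.10431507426286722 0.03073969685657659 yaw 175.40582485583556 mid [0.5862 0.0091 0.042 ]
knob line [[354.8999938964844, 81.0], [355.1000061035156, 79.30000305175781], [369.0, 80.69999694824219], [368.8999938964844, 82.4000015258789]] size 0.01586976313013793 0.0018216869092393675 yaw 81.64567658190437 mid [0.4905 0.1453 0.089 ]
```

Run:
```python
from h import *
np.set_printoptions(precision=4,suppress=True)
s=load("w3");print(s["K"],s["k1"],-s["R"].T@s["t"])
im=s["pixels"]
for r in (140,150,160,170,180): print(r,im[r,238:296].mean(1).astype(int))
for p in [(250.4,162),(252,163)]: print(plane(s,p,.042))
for p in [(283,161.5),(392,161.5)]: print(plane(s,p,.045))
for r in (75,78,81,84,87): print(r,im[r,335:400].max(1))
```

```text
[[355.6802   0.     285.4487]
 [  0.     355.6802 202.8315]
 [  0.       0.       1.    ]] -0.08549982309655911 [0.4996 0.0587 0.5042]
140 [110 114 112 111 108 110 108  98 174 177 188 188 175 162 142 106 107 111
 108 112  88  85 106 106  72  71  70  91  90  90  92  95  91  91  90  90
 108 109 106 107  73 116 138  99 168 238 236 232 231 233 232 232 233 233
 231 232 232 230]
150 [118 115 111 110 109 110 109 107 105 178 182 186 182 170 140 142 176 175
 176 186  83  91 105 102 104 106 100 102 103 106 106 106 102 100 105 103
 104 105 109  66  75 116 139 142 156 236 234 231 229 230 228 230 230 230
 231 229 230 229]
160 [109 112 113 112 115 110 113 108 112 113 116 106 193 177 157 109 176 166
 163 166 178  74 103  99 102 103 103 104 104 101 103  98 102 104 104 101
 106 100 103 106  69 111 141 149 147 232 236 232 230 232 233 232 231 231
 231 231 232 232]
170 [112 114 111 114 111 107 112 109 100 116 104 197 188 182 161 125 162 164
 162 169 158  80 101 100 104 105 104 101 104 107 104  99 108 103 109 106
 103 106 105 107  85 111 142 155 134 227 230 227 227 228 226 226 226 227
 226 228 226 225]
1
[... 971 characters left out ...]
5 255 255 255 255 255 255 255 255 255 186  35
  44  56  49  49  46  48  50  49  47  51  52  48  47  54  51  47  48  48
  52  42  45 110 118 186 183 186 184 177 176]
84 [ 49  84 106 104 107 105 109 105 105 106 118  58  17  23  28  30  30  31
  31  42  38  42  44  46  42  37  45  34  44  38  39  36  34  38  45  42
  43  45  46  44  45  46  46  49  51  44  39  44  38  50  45  42  42  41
  51  28  67 101 145 190 181 180 173 171 172]
87 [ 52  61  93 107 103 102 102 106 107  79  72  48  29  21  33  23  34  27
  30  29  33  29  29  31  25  26  31  30  18  32  20  36  32  33  27  30
  26  38  22  28  35  39  30  38  37  40  32  26  39  36  38  32  38  40
  21  47  92 107 195 184 181 173 174 172 174]
```

Stand origin is about (0.5885, 0.1077) at yaw 86.7°, and the bar is at about (0.583, 0.0075). I'll descend over the bar and check again.

carry_out(xyz=[[-1,-23,20],[-1,-22,40],[0,0,45],[0,0,45],[0,0,45]], rot=[[0,0,0],[0,0,0],[0,0,0],[0,0,0],[0,0,0]], fingers=[-0.48,-0.48,-0.48,-0.48,-0.48])

```text
t: 2.55
eef_pos: [0.584, 0.0074, 0.1384]
ee_rot: [180.0, 0.1, 176.4]
wrist_force: [0.6, 0.6, 0.2]
finger_gap: 0.0536
grip_force: 0.0
```

carry_out(xyz=[[0,0,0],[0,0,0],[0,0,0],[0,0,0]], rot=[[0,0,0],[0,0,0],[0,0,0],[0,0,0]], fingers=[-0.48,-0.48,-0.48,-0.48])

```text
t: 2.95
eef_pos: [0.5861, 0.007, 0.1423]
ee_rot: [180.0, 0.2, 176.4]
wrist_force: [-0.3, 1.6, -0.5]
finger_gap: 0.0244
grip_force: 0.0
```

Run:
```python
from h import *
np.set_printoptions(precision=4,suppress=True)
s,q=wrist('w4');print(q['eef_pos'],q["ee_rot"],q["finger_gap"])
for X in [(.583,.0075,.042),(.5847,.0503,.045),(.491,.158,.089)]: print(proj(s,np.array(X)))
```

```text
[0.5861 0.007  0.1423] [179.9833   0.2379 176.3608] 0.02439972607758656
[285.0544 200.3098]
[339.546  200.1783]
[519.2872  65.4513]
```

View pics/w4.png

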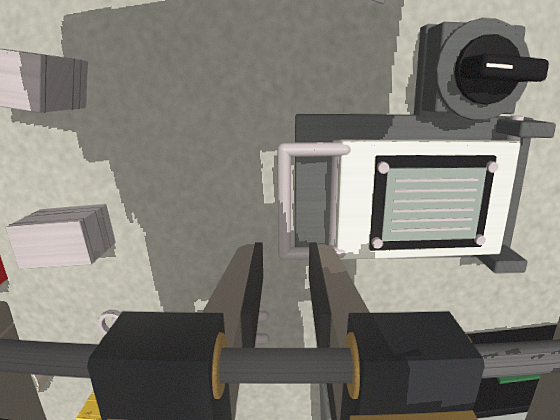

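The picture confirms it: the bar is at column 285 and the fingers straddle it at about 287. I'll descend and grip.

carry_out(xyz=[[0,0,35],[0,0,35],[0,0,30],[0,0,17],[0,0,0]], rot=[[0,0,0],[0,0,0],[0,0,0],[0,0,0],[0,0,0]], fingers=[-0.48,-0.48,-0.48,-0.48,-0.48])

```text
t: 3.5
eef_pos: [0.5834, 0.0067, 0.0214]
ee_rot: [-180.0, -0.1, 176.3]
wrist_force: [-0.5, 0.3, 0.6]
finger_gap: 0.024
grip_force: 0.0
```

carry_out(xyz=[[0,0,0],[0,0,0],[0,0,0],[0,0,0],[0,0,0]], rot=[[0,0,0],[0,0,0],[0,0,0],[0,0,0],[0,0,0]], fingers=[-0.48,-0.48,-1,-1,-1], grip_force=35)

```text
t: 4.0
eef_pos: [0.5851, 0.006, 0.0235]
ee_rot: [-179.9, 0.1, 176.4]
wrist_force: [-0.2, -5.2, 2.7]
finger_gap: 0.0087
grip_force: 35.0
```

carry_out(xyz=[[0,1,-10],[0,1.5,-10.5],[0,2,-10],[0,3,-10.5],[0,3.3,-10]], rot=[[0,0,0],[0,0,0],[0,0,0],[0,0,0],[0,0,0]], fingers=[-1,-1,-1,-1,-1])

```text
t: 4.5
eef_pos: [0.5858, 0.0188, 0.0741]
ee_rot: [179.9, 0.1, 176.3]
wrist_force: [6.7, 8.8, -12.7]
finger_gap: 0.0087
grip_force: 35.0
```

carry_out(xyz=[[0,3.8,-9.8],[0,4.4,-9.5],[0,4.9,-9.4],[0,5.4,-9],[0,5.8,-8.8]], rot=[[0,0,0],[0,0,0],[0,0,0],[0,0,0],[0,0,0]], fingers=[-1,-1,-1,-1,-1])

```text
t: 5.0
eef_pos: [0.5872, 0.0443, 0.1197]
ee_rot: [179.8, 0.1, 176.3]
wrist_force: [9.7, 14.5, -21.7]
finger_gap: 0.0089
grip_force: 35.0
```

carry_out(xyz=[[0,6.3,-8.3],[0,6.8,-7.9],[0,0,0],[0,0,0],[0,0,0]], rot=[[0,0,0],[0,0,0],[0,0,0],[0,0,0],[0,0,0]], fingers=[-1,-1,-1,-1,-1])

```text
t: 5.5
eef_pos: [0.5881, 0.0581, 0.1362]
ee_rot: [179.7, 0.1, 176.3]
wrist_force: [6.5, 15.2, -12.3]
finger_gap: 0.0089
grip_force: 35.0
```

Bar rise of 113 mm matches about 0.65 rad. Now I'll release, back off upward and go towards the stack.

carry_out(xyz=[[0,0,0],[0,0,0],[0,0,0],[0,0,-30],[0,0,-45]], rot=[[0,0,0],[0,0,0],[0,0,0],[0,0,0],[0,0,0]], fingers=[-0.5,-0.5,-0.5,-0.5,-0.5])

```text
t: 6.0
eef_pos: [0.5854, 0.0543, 0.21]
ee_rot: [-179.9, -0.3, 176.3]
wrist_force: [0.4, -0.0, -0.1]
finger_gap: 0.0229
grip_force: 0.0
```

carry_out(xyz=[[0,0,-45],[0,-40,0],[0,-48,0],[0,-48,0],[0,-48,0]], rot=[[0,0,0],[0,0,0],[0,0,0],[0,0,0],[0,0,0]], fingers=[-0.5,0.6,0.6,0.6,0.6])

```text
t: 6.5
eef_pos: [0.5752, -0.1307, 0.257]
ee_rot: [-180.0, 0.0, 176.4]
wrist_force: [0.9, 0.5, -0.8]
finger_gap: 0.053
grip_force: 0.0
```

carry_out(xyz=[[0,-40,0],[0,0,0],[0,0,0],[0,0,0],[0,0,0]], rot=[[0,0,0.147],[0,0,0.147],[0,0,0.147],[0,0,0.147],[0,0,0.147]], fingers=[0.6,0.6,0.6,0.6,0.6])

```text
t: 7.0
eef_pos: [0.5728, -0.1692, 0.2566]
ee_rot: [-180.0, 0.0, 133.8]
wrist_force: [-0.1, 0.1, -0.2]
finger_gap: 0.0733
grip_force: 0.0
```

carry_out(xyz=[[0,0,0],[0,0,0],[0,0,0],[0,0,0],[0,0,0]], rot=[[0,0,0.147],[0,0,0.147],[0,0,0.147],[0,0,0.147],[0,0,0.147]], fingers=[0.6,0.6,0.6,0.6,0.6])

```text
t: 7.5
eef_pos: [0.5728, -0.169, 0.2567]
ee_rot: [-180.0, 0.0, 91.8]
wrist_force: [0.4, 0.4, 0.4]
finger_gap: 0.0734
grip_force: 0.0
```

carry_out(xyz=[[0,0,0],[0,0,0],[0,0,0]], rot=[[0,0,0],[0,0,0],[0,0,0]], fingers=[0.6,0.6,0.6])

```text
t: 7.8
eef_pos: [0.5731, -0.1688, 0.2564]
ee_rot: [180.0, 0.0, 92.3]
wrist_force: [-0.9, -0.2, -0.8]
finger_gap: 0.0734
grip_force: 0.0
```

Run:
```python
from h import *
from workcell import ctrl
np.set_printoptions(precision=4,suppress=True)
s,q=wrist('w5');print(q['eef_pos'],q["ee_rot"],q["finger_gap"],q["joint_pos"])
print(proj(s,np.array((.608,-.197,.048))))
sc=ctrl.snapshot("scene");pickle.dump(sc,open("sc5.pkl","wb"))
O=np.array([.5885,.1077,0]);y=np.radians(86.7);xh=np.array([np.cos(y),np.sin(y),0])
for th in(.5,.65): 
  a=th+.0737; print(proj(sc,O+xh*(.09-.19*np.cos(a))+np.array([0,0,.028+.19*np.sin(a)])))
a=cv2.resize(sc["pixels"][150:330,250:450],(400,360),interpolation=cv2.INTER_CUBIC)
b=cv2.resize(s["pixels"],(400,300))
cv2.imwrite("pics/m5.png",np.hstack([a,cv2.copyMakeBorder(b,0,60,0,0,cv2.BORDER_CONSTANT)])[:,:,::-1])
```

```text
[ 0.5731 -0.1688  0.2564] [179.9979   0.0036  92.3036] 0.07337335083976998 [-16.5543  15.6741  94.4702  -0.0029  69.8525 -18.857 ]
[316.7337 200.3277]
[327.4633 203.865 ]
[333.9849 200.9147]
```

View pics/m5.png

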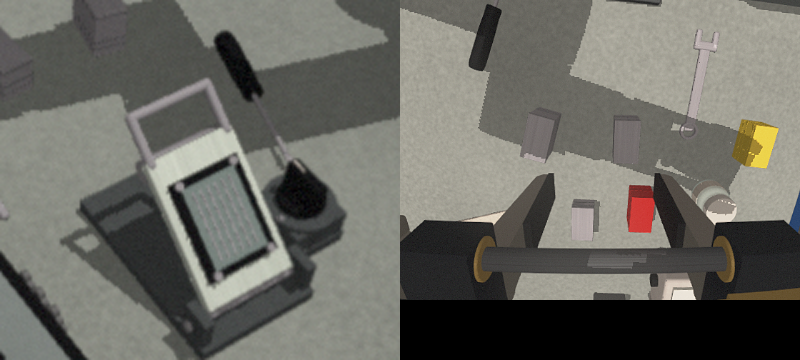

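The plate stands at about 0.65 rad: the bar midpoint at crop (168,101) matches the prediction of (168,102). Stack A is at about (318,196) in the wrist view. I'll measure its pose now.

Run:
```python
from h import *
np.set_printoptions(precision=4,suppress=True)
s=load("w5");im=s["pixels"];lab=cv2.cvtColor(im,cv2.COLOR_RGB2LAB)
x0,y0,x1,y1=280,145,360,245
m=cv2.inRange(lab,(60,129,0),(255,160,132))[y0:y1,x0:x1]
m=cv2.morphologyEx(m,cv2.MORPH_OPEN,np.ones((3,3)))
k=max(cv2.findContours(m,cv2.RETR_EXTERNAL,cv2.CHAIN_APPROX_NONE)[0],key=cv2.contourArea)
b=cv2.boxPoints(cv2.minAreaRect(k))+[x0,y0];P=np.array([plane(s,p,.048) for p in b])
e,f=P[1]-P[0],P[2]-P[1]
if np.linalg.norm(e)<np.linalg.norm(f): e,f=f,e
print(b.round(1).tolist(),np.linalg.norm(e),np.linalg.norm(f),np.degrees(np.arctan2(e[1],e[0]))%180,P.mean(0),cv2.contourArea(k))
c=cv2.approxPolyDP(k,3,True)[:,0]+[x0,y0];print(c.tolist())
z=im[y0:y1,x0:x1,::-1];z2=cv2.resize(z,None,fx=5,fy=5,interpolation=cv2.INTER_CUBIC)
cv2.drawContours(z2,[((c-[x0,y0])*5+2)],-1,(0,255,0),1)
cv2.imwrite("pics/A5.png",cv2.convertScaleAbs(z2,alpha=1.5))
```

```text
[[296.9, 228.6], [299.4, 160.5], [336.9, 161.8], [334.4, 230.0]] 0.07851192077465159 0.04047107020744007 90.9268625613859 [ 0.6079 -0.1922  0.048 ] 2205.0
[[301, 164], [299, 227], [332, 228], [336, 169], [329, 163], [319, 168], [323, 162], [312, 161], [306, 169]]
```

View pics/A5.png

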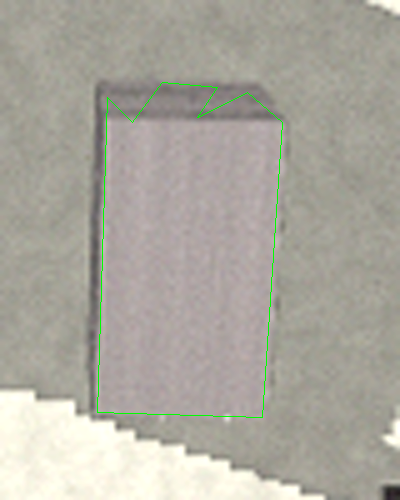

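The top-face corners in the crop are (107,118), (283,120), (263,417) and (97,413).

Run:
```python
from h import *
np.set_printoptions(precision=4,suppress=True)
s=load("w5")
P=np.array([plane(s,(280+x/5,145+y/5),.048) for x,y in[(107,118),(283,120),(263,417),(97,413)]])
print(P,P.mean(0))
for i,j in[(3,0),(2,1),(0,1),(3,2)]:
    d=P[j]-P[i];print(np.linalg.norm(d),np.degrees(np.arctan2(d[1],d[0])))
```

```text
[[ 0.5891 -0.1619  0.048 ]
 [ 0.6272 -0.1607  0.048 ]
 [ 0.6283 -0.2297  0.048 ]
 [ 0.5904 -0.2302  0.048 ]] [ 0.6088 -0.1956  0.048 ]
0.06834044324374121 91.14203432335597
0.06897983765727993 90.925107257998
0.03819333367479876 1.7325082029054923
0.0379309352955477 0.7715028362182098
```

Stack A is at (0.609, -0.196), yaw 91.1°. Next I'll align, lean by 35° and stop above it.

carry_out(xyz=[[-40,12,0],[-40,12,0],[-16,9,0],[0,0,0],[0,0,0]], rot=[[0,0,0.02],[0,0,0],[0,0.13,0],[0,0.14,0],[0,0.14,0]], fingers=[0.6,0.6,0.6,0.6,0.6])

```text
t: 8.4
eef_pos: [0.6093, -0.2645, 0.2574]
ee_rot: [179.8, -23.8, 91.1]
wrist_force: [0.3, 0.4, -0.3]
finger_gap: 0.0734
grip_force: 0.0
```

carry_out(xyz=[[0,0,0],[0,0,0],[-20,0,40],[-20,0,40],[-20,0,40]], rot=[[0,0.14,0],[0,0.06,0],[0,0,0],[0,0,0],[0,0,0]], fingers=[0.6,0.6,0.6,0.6,0.6])

```text
t: 8.9
eef_pos: [0.6082, -0.2446, 0.1219]
ee_rot: [179.9, -34.9, 91.1]
wrist_force: [1.2, 0.8, -0.1]
finger_gap: 0.0736
grip_force: 0.0
```

carry_out(xyz=[[0,0,0],[0,0,0],[0,0,0]], rot=[[0,0,0],[0,0,0],[0,0,0]], fingers=[0.6,0.6,0.6])

```text
t: 9.2
eef_pos: [0.6096, -0.2453, 0.1262]
ee_rot: [179.8, -34.8, 91.1]
wrist_force: [-0.0, -1.0, 0.9]
finger_gap: 0.0737
grip_force: 0.0
```

```bash
cat >> h.py <<'E'
def go(target,off=0):
    "remaining shift to a world TCP target in tool axes, mm, and the tool axes"
    from workcell import ctrl
    q=ctrl.sense();R=Ro.from_euler("xyz",q["ee_rot"],degrees=True).as_matrix()
    print("pos",q["eef_pos"].round(4),"rot",q["ee_rot"].round(2),"force",q["wrist_force"].round(1),"gap",round(q["finger_gap"],4),"shift mm",(R.T@(np.array(target)-q["eef_pos"])*1000).round(1));print(R.round(3));return R,q
E
python3 -c "
from h import *
R,q=go((.6088,-.1968,.0144));print(q['joint_pos'].round(1))"
```

```text
pos [ 0.6096 -0.2453  0.1262] rot [179.77 -34.85  91.12] force [-0.  -1.   0.9] gap 0.0737 shift mm [-24.1  -0.4 119.5]
[[-0.016  1.    -0.007]
 [ 0.821  0.017  0.571]
 [ 0.571  0.003 -0.821]]
[-36.5  40.3  80.9  27.3  82.6 -46.9]
```

carry_out(xyz=[[-12,0,30],[-12,0,30],[0,0,30],[0,0,29],[0,0,0]], rot=[[0,0,0],[0,0,0],[0,0,0],[0,0,0],[0,0,0]], fingers=[0.6,0.6,0.6,0.6,0.6])

```text
t: 9.7
eef_pos: [0.6069, -0.1942, 0.012]
ee_rot: [-179.9, -35.0, 91.0]
wrist_force: [-0.1, -0.3, 0.4]
finger_gap: 0.0735
grip_force: 0.0
```

carry_out(xyz=[[0,0,0],[0,0,0],[0,0,0],[0,0,0],[0,0,0]], rot=[[0,0,0],[0,0,0],[0,0,0],[0,0,0],[0,0,0]], fingers=[0.6,0.6,-0.3,-0.3,-0.3], grip_force=40)

```text
t: 10.2
eef_pos: [0.6078, -0.1963, 0.0129]
ee_rot: [179.9, -34.9, 91.0]
wrist_force: [0.4, -0.6, 0.5]
finger_gap: 0.0521
grip_force: 0.0
```

carry_out(xyz=[[0,0,0],[0,0,0],[0,0,0],[0,0,0],[0,0,0]], rot=[[0,0,0],[0,0,0],[0,0,0],[0,0,0],[0,0,0]], fingers=[-0.3,-0.3,-0.3,-0.3,-0.3])

```text
t: 10.7
eef_pos: [0.6078, -0.196, 0.0125]
ee_rot: [180.0, -34.9, 91.0]
wrist_force: [1.6, -1.6, 2.4]
finger_gap: 0.0399
grip_force: 40.0
```

```bash
python3 -c "
from h import *
go((.6088,-.1968,.0144))"
```

```text
pos [ 0.6078 -0.196   0.0125] rot [179.95 -34.93  90.99] force [ 1.6 -1.6  2.4] gap 0.0399 shift mm [ 0.4  1.  -2. ]
[[-0.014  1.    -0.009]
 [ 0.82   0.017  0.572]
 [ 0.573  0.001 -0.82 ]]
```

The stack is gripped with a 39.9 mm gap. Now I'll lift it, square it to the stand and move to a spot in front of the seat.

carry_out(xyz=[[14,0,-20],[20,0,-28.5],[6,0,-9],[27,-9,19],[27,-9,19]], rot=[[0,0,0],[0,0,0],[-0.043,0,0.0615],[0,0,0],[0,0,0]], fingers=[-0.3,-0.3,-0.3,-0.3,-0.3])

```text
t: 11.2
eef_pos: [0.5926, -0.129, 0.0819]
ee_rot: [-180.0, -34.9, 86.6]
wrist_force: [0.3, 0.8, -3.5]
finger_gap: 0.0399
grip_force: 40.0
```

carry_out(xyz=[[27,-9,19],[27,-9,19],[0,0,0],[0,0,0],[0,0,0]], rot=[[0,0,0],[0,0,0],[0,0,0],[0,0,0],[0,0,0]], fingers=[-0.3,-0.3,-0.3,-0.3,-0.3])

```text
t: 11.7
eef_pos: [0.5794, -0.0627, 0.0816]
ee_rot: [180.0, -34.9, 86.7]
wrist_force: [0.4, 0.3, -1.7]
finger_gap: 0.0399
grip_force: 40.0
```

Run:
```python
from h import *
from workcell import ctrl
np.set_printoptions(precision=4,suppress=True)
R,q=go((.5786,-.064,.0355))
s,q=wrist('w6');sc=ctrl.snapshot("scene");pickle.dump(sc,open("sc6.pkl","wb"))
a=cv2.resize(sc["pixels"][130:310,250:450],(400,360),interpolation=cv2.INTER_CUBIC)
b=cv2.resize(s["pixels"],(400,300))
cv2.imwrite("pics/m6.png",np.hstack([a,cv2.copyMakeBorder(b,0,60,0,0,cv2.BORDER_CONSTANT)])[:,:,::-1])
```

```text
pos [ 0.5794 -0.0627  0.0816] rot [179.99 -34.91  86.67] force [ 0.4  0.3 -1.7] gap 0.0399 shift mm [-27.5  -0.7  37.1]
[[ 0.048  0.998  0.033]
 [ 0.819 -0.058  0.571]
 [ 0.572  0.    -0.82 ]]
```

View pics/m6.png

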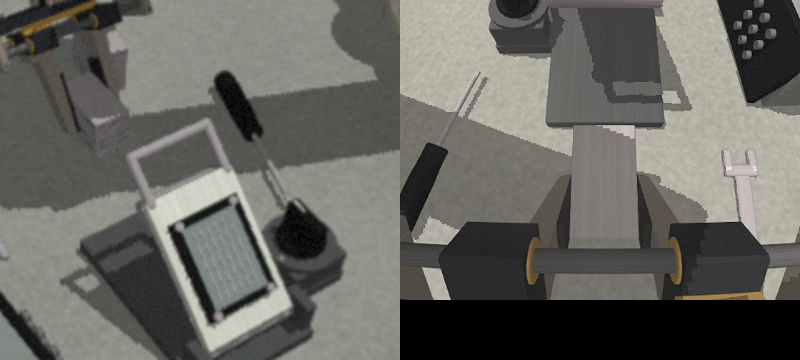

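The stack hangs level, with the base front edge at about (206..371, 171) in full pixels. I'll cross-check the seat from the base edge.

Run:
```python
from h import *
np.set_printoptions(precision=4,suppress=True)
s=load("w6");im=s["pixels"].astype(int).mean(2)
z=cv2.cvtColor(s["pixels"],cv2.COLOR_RGB2GRAY)
for c in (215,225,350,360): print(c,im[150:190,c].astype(int))
for r in (165,): print(r,"left",im[r,195:220].astype(int),"right",im[r,358:384].astype(int))
O=np.array([.5885,.1077,0]);y=np.radians(86.7);xh=np.array([np.cos(y),np.sin(y),0]);yh=np.array([-xh[1],xh[0],0])
for X,Y in[(-.09,.065),(-.09,-.065),(0,.065),(0,-.065)]: print(X,Y,proj(s,O+X*xh+Y*yh+[0,0,.016]))
for p in[(206,169),(371,172)]: print(plane(s,p,.016))
```

```text
215 [105 101 108 107 106 105 107 105 108 102 109 105 105 107 104 104 109 102
 109 106  97  89  68  71  67  69  70  56 105 114 162 182 176 171 172 176
 178 181 177 177]
225 [102 104 106 104 105 103 102 108 102 108 101 104 101 104 103  99 102 103
 106  98  95  82  72  67  67  66  65  62 100 165 187 184 179 180 178 172
 176 170 171 166]
350 [ 96 101  94 100  97  98  98  98 101 100  96  97 101 100 102  97  99  99
 101  95  91  80  60  53  56  56  51  49  99 118 111 108 159 182 173 171
 173 166 173 171]
360 [104 107  97 101 105 104 106 105 102 104 103 107 104 104 103 106 105 106
 105 101  94  83  62  54  59  57  57  50  80 107 102 157 182 176 172 177
 175 175 178 176]
165 left [172 169 169 172 175 172 177 184 151 100 104 110 108 112 109 111 105 105
 105 103 104 104 106 110 105] right [102 103 106 103 101 101  96  96 100  93  85  97 167 189 184 181 182 180
 178 177 177 180 176 183 181 177]
-0.09 0.065 [201.8131 168.8059]
-0.09 -0.065 [369.6193 168.6542]
0 0.065 [210.0979  72.5686]
0 -0.065 [361.1372  72.4181]
[0.5217 0.0212 0.016 ]
[0.6489 0.0113 0.016 ]
```

Agreement is within 2 mm. I'll lower and drive in along the stand's +x.

carry_out(xyz=[[-13,0,18.5],[-12.5,0,18.5],[0,0,0],[0,0,0],[21,0,14.6]], rot=[[0,0,0],[0,0,0],[0,0,0],[0,0,0],[0,0,0]], fingers=[-0.3,-0.3,-0.3,-0.3,-0.3])

```text
t: 12.3
eef_pos: [0.5823, -0.0388, 0.0379]
ee_rot: [179.8, -34.9, 86.6]
wrist_force: [0.9, -0.1, -3.1]
finger_gap: 0.0398
grip_force: 40.0
```

carry_out(xyz=[[21,0,14.6],[21,0,14.6],[21,0,14.6],[12,0,8.3],[8.8,0,6.3]], rot=[[0,0,0],[0,0,0],[0,0,0],[0,0,0],[0,0,0]], fingers=[-0.3,-0.3,-0.3,-0.3,-0.3])

```text
t: 12.8
eef_pos: [0.5872, 0.0664, 0.0381]
ee_rot: [179.9, -34.9, 86.8]
wrist_force: [-0.4, -0.5, -3.4]
finger_gap: 0.0398
grip_force: 40.0
```

carry_out(xyz=[[0,0,0],[0,0,0],[0,0,0]], rot=[[0,0,0],[0,0,0],[0,0,0]], fingers=[-0.3,-0.3,-0.3])

```text
t: 13.1
eef_pos: [0.5869, 0.0649, 0.0372]
ee_rot: [180.0, -34.9, 86.6]
wrist_force: [-0.2, 0.5, -3.2]
finger_gap: 0.0397
grip_force: 40.0
```

```bash
python3 -c "
from h import *
go((.5865,.065,.0285))"
```

```text
pos [0.5869 0.0649 0.0372] rot [179.97 -34.94  86.64] force [-0.2  0.5 -3.2] gap 0.0397 shift mm [-4.9 -0.4  7.2]
[[ 0.048  0.998  0.034]
 [ 0.818 -0.059  0.572]
 [ 0.573  0.    -0.82 ]]
```

carry_out(xyz=[[-2,0,2.9],[-1.7,0,2.5],[-1.2,0,1.8],[0,0,0],[0,0,0]], rot=[[0,0,0],[0,0,0],[0,0,0],[0,0,0],[0,0,0]], fingers=[-0.3,-0.3,-0.3,-0.3,-0.3])

```text
t: 13.6
eef_pos: [0.5866, 0.0656, 0.0285]
ee_rot: [-180.0, -35.0, 86.7]
wrist_force: [-1.9, -2.2, 0.5]
finger_gap: 0.0397
grip_force: 40.0
```

carry_out(xyz=[[-0.3,0,0.4],[-0.3,0,0.4],[0,0,0],[0,0,0]], rot=[[0,0,0],[0,0,0],[0,0,0],[0,0,0]], fingers=[-0.3,-0.3,-0.3,-0.3])

```text
t: 14.0
eef_pos: [0.5866, 0.0657, 0.0284]
ee_rot: [180.0, -35.0, 86.7]
wrist_force: [-6.1, -6.0, 11.9]
finger_gap: 0.0397
grip_force: 40.0
```

Contact at 12 N. Release and back out.

carry_out(xyz=[[0,0,0],[0,0,0],[0,0,0],[0,0,0],[0,0,0]], rot=[[0,0,0],[0,0,0],[0,0,0],[0,0,0],[0,0,0]], fingers=[0.3,0.3,0.3,0.3,0.3])

```text
t: 14.5
eef_pos: [0.5866, 0.066, 0.0273]
ee_rot: [-180.0, -35.0, 86.7]
wrist_force: [-0.7, 0.2, 0.5]
finger_gap: 0.0598
grip_force: 0.0
```

carry_out(xyz=[[-16,0,-11.4],[-24,0,-17],[-30,0,-22],[-35,0,-25],[-10,0,-30]], rot=[[0,0,0],[0,0,0],[0,0,0],[0,0,0],[0,0,0]], fingers=[0.3,0.3,0.3,0.3,0.3])

```text
t: 15.0
eef_pos: [0.5764, -0.0907, 0.0463]
ee_rot: [-179.8, -35.0, 86.5]
wrist_force: [1.5, -0.2, 0.3]
finger_gap: 0.0599
grip_force: 0.0
```

carry_out(xyz=[[0,0,-30],[0,0,-30],[0,0,0],[0,0,0],[0,0,0]], rot=[[0,0,0],[0,0,0],[0,0,0],[0,0,0],[0,0,0]], fingers=[0.3,0.3,0.3,0.3,0.3])

```text
t: 15.5
eef_pos: [0.5749, -0.1219, 0.0962]
ee_rot: [-179.9, -35.0, 86.6]
wrist_force: [-0.1, 0.2, -0.5]
finger_gap: 0.0596
grip_force: 0.0
```

Run:
```python
from h import *
from workcell import ctrl
np.set_printoptions(precision=4,suppress=True)
go((.5865,.01,.25))
s,q=wrist('w7');sc=ctrl.snapshot("scene");pickle.dump(sc,open("sc7.pkl","wb"))
O=np.array([.588,.1067,0]);y=np.radians(86.7);xh=np.array([np.cos(y),np.sin(y),0]);yh=np.array([-xh[1],xh[0],0])
for X,Y in[(-.0765,.02),(-.0765,-.02),(-.09,.065),(-.09,-.065)]:
  for z in(.016,.064): print(X,Y,z,proj(s,O+X*xh+Y*yh+[0,0,z]))
a=cv2.resize(sc["pixels"][130:310,250:450],(400,360),interpolation=cv2.INTER_CUBIC)
b=cv2.resize(s["pixels"],(400,300))
cv2.imwrite("pics/m7.png",np.hstack([a,cv2.copyMakeBorder(b,0,60,0,0,cv2.BORDER_CONSTANT)])[:,:,::-1])
```

```text
pos [ 0.5749 -0.1219  0.0962] rot [-179.89  -35.     86.64] force [-0.1  0.2 -0.5] gap 0.0596 shift mm [196.6   3.7 -50.1]
[[ 0.048  0.998  0.032]
 [ 0.818 -0.058  0.573]
 [ 0.574 -0.002 -0.819]]
-0.0765 0.02 0.016 [263.756  100.0467]
-0.0765 0.02 0.064 [260.0131  63.6172]
-0.0765 -0.02 0.016 [309.3281  99.9868]
-0.0765 -0.02 0.064 [313.132   63.5398]
-0.09 0.065 0.016 [211.6603 113.7306]
-0.09 0.065 0.064 [199.1224  79.1056]
-0.09 -0.065 0.016 [361.4994 113.5436]
-0.09 -0.065 0.064 [374.1186  78.8633]
```

View pics/m7.png

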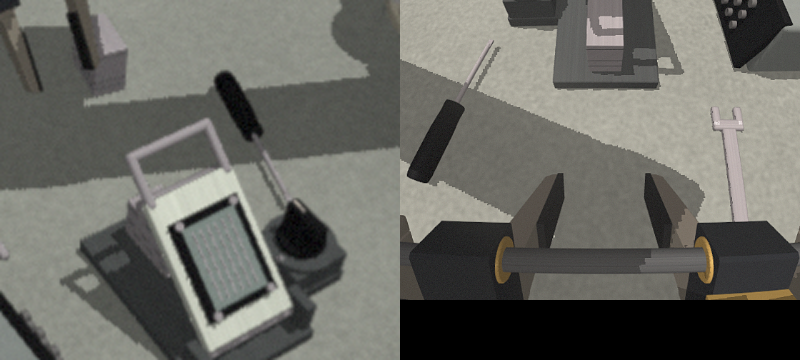

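The stack stands on the base at the seat: its front foot edge is at about (260..311, 102) against a predicted (264..309, 100), and the plate is still raised. Next I'll go up, straighten the tool and turn to grip the bar again.

carry_out(xyz=[[24,0,-35],[24,0,-35],[24,0,-35],[24,0,-35],[0,0,0]], rot=[[0,0,0],[0,0,0],[0,0,0],[0,0,0],[0,-0.122,0]], fingers=[-0.48,-0.48,-0.48,-0.48,-0.48])

```text
t: 16.1
eef_pos: [0.5768, -0.1261, 0.2697]
ee_rot: [179.8, -27.9, 86.6]
wrist_force: [1.2, 0.4, -0.8]
finger_gap: 0.0244
grip_force: 0.0
```

carry_out(xyz=[[0,0,0],[0,0,0],[0,0,0],[0,0,0],[44,0,0]], rot=[[0,-0.122,0],[0,-0.122,0],[0,-0.122,0],[0,-0.123,0],[0,0,0]], fingers=[-0.48,-0.48,-0.48,-0.48,-0.48])

```text
t: 16.6
eef_pos: [0.5781, -0.0803, 0.2667]
ee_rot: [180.0, 0.3, 86.7]
wrist_force: [-0.1, 1.4, -1.4]
finger_gap: 0.0241
grip_force: 0.0
```

carry_out(xyz=[[44,0,0],[44,0,0],[44,0,0],[0,0,0],[0,0,0]], rot=[[0,0,0],[0,0,0],[0,0,-0.143],[0,0,-0.143],[0,0,-0.143]], fingers=[-0.48,-0.48,-0.48,-0.48,-0.48])

```text
t: 17.1
eef_pos: [0.585, 0.0537, 0.2656]
ee_rot: [-179.9, 0.0, 111.8]
wrist_force: [0.2, 0.1, -0.6]
finger_gap: 0.024
grip_force: 0.0
```

carry_out(xyz=[[0,0,0],[0,0,0],[0,0,0],[0,0,0],[0,0,0]], rot=[[0,0,-0.143],[0,0,-0.143],[0,0,-0.143],[0,0,-0.143],[0,0,-0.143]], fingers=[-0.48,-0.48,-0.48,-0.48,-0.48])

```text
t: 17.6
eef_pos: [0.5851, 0.052, 0.2657]
ee_rot: [-179.9, -0.1, 152.6]
wrist_force: [-0.3, -0.5, 0.5]
finger_gap: 0.0239
grip_force: 0.0
```

carry_out(xyz=[[0,0,0],[0,0,0],[0,0,0],[0,0,0],[0,0,0]], rot=[[0,0,-0.143],[0,0,-0.143],[0,0,-0.143],[0,0,0],[0,0,0]], fingers=[-0.48,-0.48,-0.48,-0.48,-0.48])

```text
t: 18.1
eef_pos: [0.5854, 0.0518, 0.2661]
ee_rot: [-179.9, -0.1, 176.6]
wrist_force: [1.1, -0.8, 0.6]
finger_gap: 0.024
grip_force: 0.0
```

Run:
```python
from h import *
np.set_printoptions(precision=4,suppress=True)
go((.587,.0555,.136))
s,q=wrist('w8')
# bar at height .154: bright/pink pixels in the rows around its projection
c=proj(s,np.array([.587,.0555,.154]));print(c)
im=s["pixels"];r=int(c[1])
for d in(-30,-20,-10,0,10,20):print(r+d,im[r+d,int(c[0])-30:int(c[0])+30].mean(1).astype(int))
for u in (c[0]-3,c[0],c[0]+3):print(u,plane(s,(u,c[1]),.154))
```

```text
pos [0.5854 0.0518 0.2661] rot [-179.94   -0.06  176.59] force [ 1.1 -0.8  0.6] gap 0.024 shift mm [ -1.6   4.  130.1]
[[-0.998  0.059 -0.001]
 [ 0.059  0.998 -0.001]
 [ 0.001 -0.001 -1.   ]]
[289.4867 202.029 ]
172 [100 106 101 102 103 101  62 207 195 191 194 195 192 193 194 195 193 192
 203 115 130 125 128 128 129 131 126 128 123 124 158 180 187 195 202 202
 194 188 187 179 159 144 207 202 206 120 130 129 131 132 129 131 126 120
 110 130 145 150 160 167]
182 [116 110 110 109 112  68  72 225 194 193 196 195 195 196 196 192 198 194
 196 202 116 123 124 127 132 127 126 130 128 127 164 175 188 197 201 200
 190 188 186 173 156 157 208 150 159 127 126 131 127 127 129 131 129 114
 122 135 153 149 165 171]
192 [ 78  80  76  69 114 112  67 151 221 212 211 208 210 215 207 211 208 210
 215 218 123 133 136 134 135 133 137 137 130 133 162 177 189 197 200 201
 193 188 184 180 157 154 220 223 124 136 136 138 135 136 136 141 137 113
 128 146 155 153 169 178]
202 [ 74  73  77  77  77  63  86 112 108 106 104 101 106 112 108 111  70  77
  80  78  74  81  80  75  99 101 109 103 105 135 165 180 187 195 202 198
 193 185 188 177 160  69  74  81  81  79  80  77  78  80  75  78  75 122
 134 146 160 166 176 179]
212 [ 74  83  75  74  77  82  75  78  73 115 112 110 108 111 113 111 115  72
  81  82  80  84  76  75  77 116 113 110 108 134 165 175 187 197 199 200
 191 184 182 177 157  71  78  79  78  84  80  82  77  81  80  80  88 127
 146 155 162 167 178 180]
222 [117 116 113 115 114 122 116 117 112 116 113 185 179 175 181 184 187 106
 116 115 115 114 111 110 181 173 173 177 184 128 163 178 190 196 199 201
 191 183 182 173 155 114 119 122 122 115 115 119 122 117 122 117 110 135
 147 159 164 173 177 180]
286.48673222599473 [0.5869 0.053  0.154 ]
289.48673222599473 [0.587  0.0555 0.154 ]
292.48673222599473 [0.5871 0.058  0.154 ]
```

The bar centre is at column 294, so y≈0.059. I'll adjust, descend and grip.

carry_out(xyz=[[-1,7.5,25],[0,0,35],[0,0,35],[0,0,25],[0,0,8]], rot=[[0,0,0],[0,0,0],[0,0,0],[0,0,0],[0,0,0]], fingers=[-0.48,-0.48,-0.48,-0.48,-0.48])

```text
t: 18.65
eef_pos: [0.5852, 0.0586, 0.1358]
ee_rot: [-179.9, -0.3, 176.7]
wrist_force: [-0.2, -0.8, 0.1]
finger_gap: 0.0237
grip_force: 0.0
```

carry_out(xyz=[[0,0,0],[0,0,0],[0,0,0],[0,0,0],[0,0,0]], rot=[[0,0,0],[0,0,0],[0,0,0],[0,0,0],[0,0,0]], fingers=[-0.48,-0.48,-1,-1,-1], grip_force=25)

```text
t: 19.15
eef_pos: [0.588, 0.0582, 0.1401]
ee_rot: [-179.9, 0.1, 176.8]
wrist_force: [-1.0, -3.2, 7.3]
finger_gap: 0.0092
grip_force: 25.0
```

carry_out(xyz=[[0,-7.2,8.6],[0,-7.8,10.8],[0,-7,11.2],[0,-4.5,8],[0,0,0]], rot=[[0,0,0],[0,0,0],[0,0,0],[0,0,0],[0,0,0]], fingers=[-1,-1,-1,-1,-1])

```text
t: 19.65
eef_pos: [0.5862, 0.0294, 0.1003]
ee_rot: [-179.8, 0.1, 176.8]
wrist_force: [0.9, -14.7, 0.4]
finger_gap: 0.0089
grip_force: 25.0
```

carry_out(xyz=[[0,-0.7,1.5],[0,-0.7,1.5],[0,0,0],[0,0,0]], rot=[[0,0,0],[0,0,0],[0,0,0],[0,0,0]], fingers=[-1,-1,-1,-1])

```text
t: 20.05
eef_pos: [0.5862, 0.0283, 0.0983]
ee_rot: [-179.8, 0.1, 176.8]
wrist_force: [-1.8, -14.4, 6.7]
finger_gap: 0.009
grip_force: 25.0
```

carry_out(xyz=[[0,-2.5,2],[0,-2,2],[0,0,0],[0,0,0]], rot=[[0,0,0],[0,0,0],[0,0,0],[0,0,0]], fingers=[-1,-1,-1,-1])

```text
t: 20.45
eef_pos: [0.586, 0.0258, 0.0937]
ee_rot: [-179.9, 0.1, 176.8]
wrist_force: [0.6, -6.6, 5.0]
finger_gap: 0.009
grip_force: 25.0
```

carry_out(xyz=[[0,-0.7,1.5],[0,0,0],[0,0,0]], rot=[[0,0,0],[0,0,0],[0,0,0]], fingers=[-1,-1,-1])

```text
t: 20.75
eef_pos: [0.586, 0.025, 0.0921]
ee_rot: [-179.9, 0.1, 176.8]
wrist_force: [1.1, -5.9, 3.9]
finger_gap: 0.0088
grip_force: 25.0
```

carry_out(xyz=[[0,-0.8,1.5],[0,0,0],[0,0,0]], rot=[[0,0,0],[0,0,0],[0,0,0]], fingers=[-1,-1,-1])

```text
t: 21.05
eef_pos: [0.5859, 0.0243, 0.0906]
ee_rot: [-179.9, 0.1, 176.8]
wrist_force: [1.0, -6.7, 3.3]
finger_gap: 0.0092
grip_force: 25.0
```

carry_out(xyz=[[0,-0.5,1],[0,0,0],[0,0,0]], rot=[[0,0,0],[0,0,0],[0,0,0]], fingers=[-1,-1,-1])

```text
t: 21.35
eef_pos: [0.5859, 0.0238, 0.0896]
ee_rot: [-179.9, 0.1, 176.8]
wrist_force: [0.7, -6.3, 4.4]
finger_gap: 0.0086
grip_force: 25.0
```

carry_out(xyz=[[0,-0.5,1],[0,0,0],[0,0,0]], rot=[[0,0,0],[0,0,0],[0,0,0]], fingers=[-1,-1,-1])

```text
t: 21.65
eef_pos: [0.5859, 0.0234, 0.0886]
ee_rot: [-179.9, 0.1, 176.8]
wrist_force: [0.6, -6.4, 4.6]
finger_gap: 0.0092
grip_force: 25.0
```

carry_out(xyz=[[0,-0.5,1],[0,0,0],[0,0,0]], rot=[[0,0,0],[0,0,0],[0,0,0]], fingers=[-1,-1,-1])

```text
t: 21.95
eef_pos: [0.5858, 0.0229, 0.0876]
ee_rot: [-179.9, 0.1, 176.8]
wrist_force: [1.4, -4.9, 4.1]
finger_gap: 0.0088
grip_force: 25.0
```

carry_out(xyz=[[0,-0.5,1],[0,0,0],[0,0,0]], rot=[[0,0,0],[0,0,0],[0,0,0]], fingers=[-1,-1,-1])

```text
t: 22.25
eef_pos: [0.5858, 0.0224, 0.0866]
ee_rot: [-179.9, 0.1, 176.8]
wrist_force: [0.4, -6.7, 4.6]
finger_gap: 0.0092
grip_force: 25.0
```

carry_out(xyz=[[0,-0.5,1],[0,0,0],[0,0,0]], rot=[[0,0,0],[0,0,0],[0,0,0]], fingers=[-1,-1,-1])

```text
t: 22.55
eef_pos: [0.5858, 0.022, 0.0856]
ee_rot: [-179.9, 0.1, 176.8]
wrist_force: [1.3, -5.2, 4.0]
finger_gap: 0.0092
grip_force: 25.0
```

Run:
```python
from h import *
from workcell import ctrl
np.set_printoptions(precision=1,suppress=True,linewidth=200)
sc=ctrl.snapshot("scene");pickle.dump(sc,open("sc9.pkl","wb"));old=load("sc7");s0=load("scene")
y=np.radians(86.7);xh=np.array([np.cos(y),np.sin(y),0]);yh=np.array([-xh[1],xh[0],0]);O=np.array([.588,.1067,0])
def P(s,th,r,off,Y):
    c,n=np.cos(th),np.sin(th);return proj(s,O+xh*(.09-r*c+off*n)+yh*Y+np.array([0,0,.028+r*n+off*c]))
for th in(.30,.33,.35,.37,.40): print(th,"bar",P(sc,th,.1895,.014,-.036),P(sc,th,.1895,.014,.036),"edge",P(sc,th,.148,.017,-.048),P(sc,th,.148,.017,.048))
im=sc["pixels"]
def prof(s,a,b,n=25): # profile along image segment
    t=np.linspace(0,1,n)[:,None];p=a+(b-a)*t;return s["pixels"][p[:,1].round().astype(int),p[:,0].round().astype(int)].mean(1).astype(int)
for Y in(-.036,-.03,.03,.036): print("bar",Y,prof(sc,P(sc,.25,.1895,.014,Y),P(sc,.45,.1895,.014,Y),41))
for Y in(-.04,-.02,.02,.04): print("edge",Y,prof(sc,P(sc,.25,.148,.017,Y),P(sc,.45,.148,.017,Y),41))
print("px",np.linalg.norm(P(sc,.25,.148,.017,0)-P(sc,.45,.148,.017,0)))
# calibration at the known flat pose (first picture)
for Y in(-.02,.02): print("flat edge",Y,prof(s0,P(s0,-.1,.148,.017,Y),P(s0,.1,.148,.017,Y),41))
for Y in(-.03,.03): print("flat bar",Y,prof(s0,P(s0,-.1,.1895,.014,Y),P(s0,.1,.1895,.014,Y),41))
```

```text
0.3 bar [305.4 217.3] [335.8 203.2] edge [311.9 236.8] [352.9 216.9]
0.33 bar [306.1 216.2] [336.7 201.9] edge [312.6 236. ] [353.7 216.1]
0.35 bar [306.6 215.4] [337.3 201.2] edge [313.1 235.6] [354.3 215.6]
0.37 bar [307.2 214.7] [338.  200.4] edge [313.6 235.1] [354.9 215.1]
0.4 bar [308.1 213.7] [339.  199.3] edge [314.4 234.5] [355.8 214.4]
bar -0.036 [100 100 100  97  97  97  96  96  96  96  90  88  88  88  88  88  88  97  97  97  97  97  98  98  98  97  97  97 103 103 103 103  99 102 102 102 102 102 102  97  97]
bar -0.03 [ 86  86  86  86  85  85  88  88  88  88  94  94  94  91  91  95  95  95  95  95  92  96  96  96  96  96 101 103 103 103 103 103 103 103 103 101 101  98  98  98  98]
bar 0.03 [71 71 71 71 62 62 43 43 43 43 48 54 54 54 54 54 52 52 52 52 52 43 43 27 27 27 27 20 20 28 28 28 26 26 26 32 32 38 38 38 38]
bar 0.036 [48 48 48 48 48 48 48 53 53 53 43 43 43 38 38 23 23 23 23 23 25 26 26 26 26 26 39 39 39 39 39 40 45 45 45 45 41 41 44 44 44]
edge -0.04 [154 156 156 156 156 156 156 156 156 175 175 175 175 175 175 175 175 205 211 211 211 211 211 211 211 222 192 192 192 19
[... 620 characters left out ...]
7 199 199 199 199 199 202 202 202 202 202 200 200 200 200 204 204 204 204 204 201 198 198 198 198 179 179 179 179 179 122 122 122 122  78  78  78  78  78  69]
flat edge 0.02 [197 197 197 197 197 197 197 197 197 197 197 198 198 198 196 196 199 199 199 199 199 194 194 194 194 172 172 172 172 172 114 159 159 159 159  87  87  87  87  71  71]
flat bar -0.03 [142 142 146 146 146 138 138 138 138 133 133 133 133 133 133 133 132 132 132 124 124 124 121  99  99  99 109 109 109 109 135 135 135 150 150 150 150 152 152 152 138]
flat bar 0.03 [131 131 131 133 133 133 133 132 132 132 132 132 132 132 128 128 128 131 131 131 131 122 122 122 106 106 106 106 129 129 129 147 147 147 147 153 153 153 150 150 150]
```

Image resolution is too coarse for this, so I'll continue under force control.

carry_out(xyz=[[0,-0.5,1],[0,0,0],[0,0,0]], rot=[[0,0,0],[0,0,0],[0,0,0]], fingers=[-1,-1,-1])

```text
t: 22.9
eef_pos: [0.5858, 0.0215, 0.0846]
ee_rot: [-179.9, 0.1, 176.8]
wrist_force: [1.1, -5.3, 5.9]
finger_gap: 0.0088
grip_force: 25.0
```

carry_out(xyz=[[0,-0.5,1],[0,0,0],[0,0,0]], rot=[[0,0,0],[0,0,0],[0,0,0]], fingers=[-1,-1,-1])

```text
t: 23.2
eef_pos: [0.5858, 0.0214, 0.0842]
ee_rot: [-179.9, 0.1, 176.8]
wrist_force: [-2.1, -2.9, 11.0]
finger_gap: 0.009
grip_force: 25.0
```

carry_out(xyz=[[0,-0.5,1],[0,0,0],[0,0,0]], rot=[[0,0,0],[0,0,0],[0,0,0]], fingers=[-1,-1,-1])

```text
t: 23.5
eef_pos: [0.5859, 0.0213, 0.084]
ee_rot: [-180.0, 0.1, 176.8]
wrist_force: [-4.3, -1.1, 19.2]
finger_gap: 0.0093
grip_force: 25.0
```

Contact: 19 N and the height stalls, so the roller rests on the stack. I'll release, retreat, turn and go over the knob.

carry_out(xyz=[[0,0,-1],[0,0,0],[0,0,0],[0,0,0],[0,0,-25]], rot=[[0,0,0],[0,0,0],[0,0,0],[0,0,0],[0,0,0]], fingers=[-1,-0.5,-0.5,-0.5,-0.5])

```text
t: 24.0
eef_pos: [0.5824, 0.0209, 0.1052]
ee_rot: [-179.9, -0.4, 176.8]
wrist_force: [-0.4, 0.3, 0.2]
finger_gap: 0.0229
grip_force: 0.0
```

carry_out(xyz=[[0,0,-40],[0,0,-40],[0,0,-40],[26,33,0],[26,33,0]], rot=[[0,0,0],[0,0,0],[0,0,0],[0,0,0],[0,0,0]], fingers=[-0.5,-0.5,0.3,0.3,0.3])

```text
t: 24.5
eef_pos: [0.5371, 0.0901, 0.2292]
ee_rot: [-180.0, 0.1, 176.7]
wrist_force: [-0.1, 0.3, -0.4]
finger_gap: 0.0452
grip_force: 0.0
```

carry_out(xyz=[[26,33,0],[25,32,0],[0,0,0],[0,0,0],[0,0,0]], rot=[[0,0,0],[0,0,0.143],[0,0,0.143],[0,0,0.143],[0,0,0.143]], fingers=[0.3,0.3,0.3,0.3,0.3])

```text
t: 25.0
eef_pos: [0.489, 0.1579, 0.2277]
ee_rot: [-179.9, 0.0, 143.8]
wrist_force: [0.1, 0.8, 0.1]
finger_gap: 0.0598
grip_force: 0.0
```

carry_out(xyz=[[0,0,0],[0,0,0],[0,0,0],[0,0,0],[0,0,0]], rot=[[0,0,0.143],[0,0,0.143],[0,0,0.143],[0,0,0.143],[0,0,0.143]], fingers=[0.3,0.3,0.3,0.3,0.3])

```text
t: 25.5
eef_pos: [0.4892, 0.1575, 0.2276]
ee_rot: [-179.9, 0.1, 102.7]
wrist_force: [0.1, 1.2, 0.0]
finger_gap: 0.0596
grip_force: 0.0
```

carry_out(xyz=[[0,0,0],[0,0,0],[0,0,0],[0,0,0],[0,0,0]], rot=[[0,0,0.143],[0,0,0.143],[0,0,0],[0,0,0],[0,0,0]], fingers=[0.3,0.3,0.3,0.3,0.3])

```text
t: 26.0
eef_pos: [0.4894, 0.1574, 0.2279]
ee_rot: [-180.0, 0.1, 86.9]
wrist_force: [-0.3, 0.4, 0.1]
finger_gap: 0.0597
grip_force: 0.0
```

Run:
```python
from h import *
np.set_printoptions(precision=4,suppress=True,linewidth=220)
go((.4908,.1574,.063))
s,q=wrist('w10');im=s["pixels"]
c=proj(s,np.array([.4908,.1574,.089]));print("pred",c)
x,y=c.round().astype(int);w=45
m=(im.min(2)>200).astype(np.uint8)*255
M=np.zeros_like(m);M[y-w:y+w,x-w:x+w]=m[y-w:y+w,x-w:x+w]
for k in cv2.findContours(M,cv2.RETR_EXTERNAL,cv2.CHAIN_APPROX_NONE)[0]:
    r=cv2.minAreaRect(k)
    if 15<cv2.contourArea(k)<400:
        b=cv2.boxPoints(r);P=[plane(s,p,.089) for p in b];e=max(P[1]-P[0],P[2]-P[1],key=np.linalg.norm)
        print(r,np.mean(P,0),np.linalg.norm(e),np.degrees(np.arctan2(e[1],e[0]))%180)
# knob's bar: ascii of the brightness
g=cv2.cvtColor(im,cv2.COLOR_RGB2GRAY)[y-50:y+50:3,x-50:x+50:2]
for r in g: print("".join(" .:-=+*#%@"[min(9,v//12)] for v in r))
```

```text
pos [0.4894 0.1574 0.2279] rot [-179.98    0.06   86.86] force [-0.3  0.4  0.1] gap 0.0597 shift mm [  0.2   1.4 164.9]
[[ 0.055  0.999 -0.   ]
 [ 0.999 -0.055 -0.001]
 [-0.001 -0.    -1.   ]]
pred [288.1921 190.9899]
@@@@@@@@@@@@@@@@@@@@@@@@@@@@@@@@@@@@@@@@@@+=+%%%%%
@@@@@@@@@@##**#*####**########*+*#***+**++#@+%%%%%
@@@@@@@@@%**+*++++++**#%%%%###**=+=+++++*+%#%#####
@@@@@@@@@#%%%@%%###%%%@%%%%%%%%%%#+%%%%%%+++%%%%%@
@@@@@@@@@*@%@%%%@%%%%%%%%%%%%%%%%%%%*#%%%+++%@%%@%
@@@@@@@@@#@@@#@%%%%%%%%%%@%%%%%%%%%%%%+%%=*+@%%%%%
@@@@@@@@@*@@%%%%%%%%%%***==-*#@@%%%%%%%##=++*@%%%%
@@@@@@@@@#@%%%@%%%@#=+==-----==-*%%%%%%%#++++*%%%%
@@@@@@@@@%%%@%%%%#=+==+-------=--:=*%%%%%#++*++%%%
@@@@@@@@@%%%@%%@+==+===-=--==-----==%%%%%%+*+**%%%
@@@@@@@@@%@%%%@=+==++==========--===-*%%%%%+*++@%%
@@@@@@@@@%%@%%%+=+======+====---=-===+%%%%%+++++*+
@@@@@@@@#%@%%%=++=+==========-------==*%%#++**+*++
@@@@@@@@*%@%%@=++=+===-======-----=---*%#+++**++++
@@@@@@@@%@@%%@=+==+===-======------:--++++++++*+*+
@@@@@@@@@%%%@%-++==+==--=--=-==-------+++*++*++*++
@@@@@@@@@%@%%%+=++====---=-=---=----:-*++*+++++*++
@@@@@@@@@@%%%%%
[... 151 characters left out ...]
%%%%%%====-=@#----:-+*++++++++*+++*++
@@@@@@@@@@#%%%%%%%%%%*-=-@#-=-=+**+++*+*++**++++++
@@@@@@@@@@%%%%%%%%%%%%-=-@==-=++++*+++++=++*++*+++
@@@@@@@@@@@@@@@@@%%%%@-=-@====*+*+*%%%%%#++**++**+
@@@@@@@@@@@@@@@@@@@@@%-:-@---=*@@@%@@@@@*++*++**+*
@@@@@@@@@@@@@@@@@@@@@@@@@@@@@@@@@@@@%@@@++*++*++++
@@@@@@@@@@@@@@@@@@@@@@@@@@@@@@@@@@%@@@@@++*+++++*+
@@@@@@@@@@@@@@@@@@@@@@@@@@@@@@@@@@@@%@@@+++++++*++
@@@@@@@@@@@@@@@@@@@@@@@@@@@@@@@@@@@@@%@@-++**+**++
@@@%%%@@@@@@@@@@@@@@@@@@@@@@@@@@@@@@%%@@-++++++++*
@@@@@%@@@@@@@@@@@@@@@@@@@@@@@@@@@@%%@@@@-+*+++++++
@@@@%%@@@@@@@@@@@@@@@@@@@@@@@@@@@%@@@@%@-++*++*+++
@@@@%@@@@@@@@@@@@@@@@@@@@@@@@@@@@%@@@@@@=+++++++++
@@%@@@@@@@@@@@@@@@@@@@@@@@@@@@@@@@%%%@@@=+++++++*+
```

The bar of the knob lies along tool x, centred within 1–2 px of the prediction. I'll descend and grip across it.

carry_out(xyz=[[0,1.5,40],[0,0,40],[0,0,40],[0,0,30],[0,0,14]], rot=[[0,0,0],[0,0,0],[0,0,0],[0,0,0],[0,0,0]], fingers=[0.0,-0.2,-0.2,-0.2,-0.2])

```text
t: 26.55
eef_pos: [0.4893, 0.1566, 0.0613]
ee_rot: [-179.8, 0.1, 86.8]
wrist_force: [-0.1, 0.7, 1.5]
finger_gap: 0.0366
grip_force: 0.0
```

carry_out(xyz=[[0,0,0],[0,0,0],[0,0,0],[0,0,0],[0,0,0]], rot=[[0,0,0],[0,0,0],[0,0,0],[0,0,0],[0,0,0]], fingers=[-0.2,-1,-1,-1,-1], grip_force=40)

```text
t: 27.05
eef_pos: [0.4928, 0.1576, 0.0652]
ee_rot: [179.8, -0.0, 86.7]
wrist_force: [4.5, -0.5, 1.4]
finger_gap: 0.0141
grip_force: 40.0
```

carry_out(xyz=[[0,0,0],[0,0,0],[0,0,0]], rot=[[0,0,0],[0,0,0],[0,0,0]], fingers=[-1,-1,-1])

```text
t: 27.35
eef_pos: [0.4928, 0.1576, 0.0652]
ee_rot: [179.8, -0.0, 86.7]
wrist_force: [4.0, -1.0, 6.4]
finger_gap: 0.0138
grip_force: 40.0
```

Gripped with a 14 mm gap. Turning clockwise.

carry_out(xyz=[[0,0,0],[0,0,0],[0,0,0],[0,0,0],[0,0,0]], rot=[[0,0,0.13],[0,0,0.13],[0,0,0.13],[0,0,0.13],[0,0,0.13]], fingers=[-1,-1,-1,-1,-1])

```text
t: 27.85
eef_pos: [0.4937, 0.1573, 0.0652]
ee_rot: [179.8, -0.2, 49.2]
wrist_force: [7.6, -4.2, 4.4]
finger_gap: 0.0135
grip_force: 40.0
```

carry_out(xyz=[[0,0,0],[0,0,0],[0,0,0],[0,0,0],[0,0,0]], rot=[[0,0,0.13],[0,0,0.13],[0,0,0.13],[0,0,0.13],[0,0,0.13]], fingers=[-1,-1,-1,-1,-1])

```text
t: 28.35
eef_pos: [0.4942, 0.1565, 0.0652]
ee_rot: [179.8, -0.3, 12.0]
wrist_force: [10.7, -10.1, 2.4]
finger_gap: 0.0138
grip_force: 40.0
```

carry_out(xyz=[[0,0,0],[0,0,0],[0,0,0]], rot=[[0,0,0.06],[0,0,0],[0,0,0]], fingers=[-1,-1,-1])

```text
t: 28.65
eef_pos: [0.4942, 0.1564, 0.0653]
ee_rot: [179.8, -0.3, 8.8]
wrist_force: [10.0, -9.6, 2.9]
finger_gap: 0.014
grip_force: 40.0
```

```bash
python3 -c "
from h import *
R,q=go((.4908,.1574,.063));print(q['ft_torque'])"
```

```text
pos [0.4942 0.1564 0.0653] rot [179.84  -0.32   8.81] force [10.  -9.6  2.9] gap 0.014 shift mm [-3.2 -1.6  2.2]
[[ 0.988  0.153  0.006]
 [ 0.153 -0.988 -0.002]
 [ 0.006  0.003 -1.   ]]
[-1.82862251 -1.67967482 -0.05445632]
```

carry_out(xyz=[[0,0,0],[0,0,0],[0,0,0],[0,0,0]], rot=[[0,0,0.05],[0,0,0.04],[0,0,0],[0,0,0]], fingers=[-1,-1,-1,-1])

```text
t: 29.05
eef_pos: [0.4942, 0.1563, 0.0653]
ee_rot: [179.8, -0.3, 3.8]
wrist_force: [10.0, -9.5, 2.2]
finger_gap: 0.0136
grip_force: 40.9
```

```bash
python3 -c "
from h import *
R,q=go((.4908,.1574,.063));print(q['ft_torque'])"
```

```text
pos [0.4942 0.1563 0.0653] rot [179.84  -0.34   3.77] force [10.  -9.5  2.2] gap 0.0136 shift mm [-3.4 -1.3  2.2]
[[ 0.998  0.066  0.006]
 [ 0.066 -0.998 -0.002]
 [ 0.006  0.003 -1.   ]]
[-1.76598903 -1.71055387  0.9308319 ]
```

Torque rises to 0.93 N·m, so the knob is at its stop. Release and retreat.

carry_out(xyz=[[0,0,0],[0,0,0],[0,0,0],[0,0,0],[0,0,-25]], rot=[[0,0,0],[0,0,0],[0,0,0],[0,0,0],[0,0,0]], fingers=[0.0,0.0,0.0,0.0,0.0])

```text
t: 29.55
eef_pos: [0.4885, 0.1566, 0.0868]
ee_rot: [179.9, 0.3, 3.6]
wrist_force: [0.2, -0.9, 0.2]
finger_gap: 0.0459
grip_force: 0.0
```

carry_out(xyz=[[0,0,-40],[0,0,-40],[0,0,-40],[0,0,0],[0,0,0]], rot=[[0,0,0],[0,0,0],[0,0,0],[0,0,0],[0,0,0]], fingers=[0.0,0.0,0.0,0.0,0.0])

```text
t: 30.05
eef_pos: [0.4911, 0.1576, 0.2096]
ee_rot: [180.0, -0.1, 3.6]
wrist_force: [-0.7, -0.3, -0.2]
finger_gap: 0.0459
grip_force: 0.0
```

Run:
```python
from h import *
np.set_printoptions(precision=4,suppress=True,linewidth=220)
go((.4908,.1574,.063))
s,q=wrist('w11')
g=cv2.cvtColor(s["pixels"],cv2.COLOR_RGB2GRAY)
c=proj(s,np.array([.4908,.1574,.089]));x,y=c.round().astype(int)
for r in g[max(0,y-40):y+40:4,x-40:x+40:2]: print("".join(" .:-=+*#%@"[min(9,v//12)] for v in r))
# bar / plate edge as the wrist sees them, against 0.35 rad
Y=np.radians(86.7);xh=np.array([np.cos(Y),np.sin(Y),0]);yh=np.array([-xh[1],xh[0],0]);O=np.array([.588,.1067,0])
for th in(.33,.35,.37):
    print(th,[proj(s,O+xh*(.09-r*np.cos(th)+o*np.sin(th))+yh*.045+np.array([0,0,.028+r*np.sin(th)+o*np.cos(th)])).round(1) for r,o in((.1895,.014),(.148,.017))])
```

```text
pos [0.4911 0.1576 0.2096] rot [179.97  -0.07   3.6 ] force [-0.7 -0.3 -0.2] gap 0.0459 shift mm [ -0.5   0.1 146.6]
[[ 0.998  0.063  0.001]
 [ 0.063 -0.998 -0.   ]
 [ 0.001  0.001 -1.   ]]
@@@@@@%@+@%%%@%%%%#+*++*+++#%%%%%*+#%%%#
@@@@@@*%%%%%%%%@+===---==+*%%%%%%%%#+%%%
@@@@@#%%@@@%@*-==--:----==--=#%%%%%%%+#@
@@@@%@@%@@@====+=----------==--#%%%%%%=@
@@@#@@@%@@-++++====+====-======-+@%%%%#@
@@@%@@%%%-==++=+==++======-===-=-+@%%%%@
@@@@@@@@@+=+++=++====+===-=======-%%%%%#
@@@@@%@@=++++++++=========-======-%%%%%#
@@@@%@@@#++++=+++=+=++=+-==+======%%%%%#
@@@#@@@@@++++=+++=++=+++===-=+=+=%%%%%%@
@@@@%%@@@@=++++++-=++=++===-====*%%%%%@@
@@@@@@@@%@@=+++++=+++@-+===+++=%%%%%#@@@
@@@#@@@@@@@@@*=++==+=@-====+=%%%%%%%@@@@
@@@*@@@%%@@@@@@%%+++=@:===%%%%%%@%%#@@@@
@@@@@@@@@@@@%@@%@#=+=@:+=-@@%@%%@%%@@@@@
@@@@@@@@@@@@@@@@%@++=@#+=+%@@@@%%##@@@@@
@@@@@@@@@@@@@@@@@@@@@@@@@@@@@@@@@@@@@@@@
@@@@@@@@@@@@@@@@@@@@@@@@@@@@@@@@@@@@@@@@
@@@@@@@@@@@@@@@@@@@@@@@@@@@@@@@@@@@@@@@@
@@@@@@@@@@@@@@@@@@@@@@@@@@@@@@@@@@@@@@@@
0.33 [array([456.1, 153.7]), array([403.6, 145.2])]
0.35 [array([456.2, 154.2]), array([403.1, 145.4])]
0.37 [array([456.3, 154.7]), array([402.5, 145.7])]
```

The knob has turned with the tool to its stop, the roller contact showed in the force reading, and the arm is clear.

```bash
python3 -c "
from workcell import ctrl
print(ctrl.hand_in())"
```

```text
the job is handed in; nothing more can be done
None
```

I handed the job in at about 30 s; no verdict came back. The 48 mm stack is at the seat with the roller resting on it (19 N at contact), the lock knob is at its stop, and I kept clear of the other two stacks. The final 20° angle rests on that contact force, because the images were too coarse to measure it.

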